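# Switch on the soldering station at its locking toggle

### The arm

A 6-joint arm with a two-finger parallel gripper is mounted at the origin on a cart in front of the work surface, level with it; the furniture and walls round the work are solid. World frame = base frame: x ahead of the robot, y to its left, z up, the work surface at z = 0. Lengths are in mm, angles in degrees, forces in N, time in s.
With the tool pointing down it reaches from about 350 to 925 mm from the base axis. Payload 6.4 kg.
Tool frame: the origin (TCP) lies at the centre of the arm's flange, where the gripper is bolted on; the fingertips stand 199 mm ahead of it and the grasp point (between the pads) lies 180 mm ahead of it; z points along the fingers, y is the direction in which the jaws open and shut (so a half turn about z gives the same grasp; the last joint's range is limited). The gripper opens to 94 mm and grips with 3 to 60 N. Pads are 16 mm wide; open, the fingers measure 119 mm over their backs; the gripper's body (75 mm by 177 mm) begins 78 mm behind the grasp point.
Start: joints at [-81.939, 14.043, 89.255, -0, 76.702, -9.975], TCP at [201.262, -618.069, 404.655] pointing down, gripper open.
Joint ranges: [-179.41, 179.41], [-58.25, 129.5], [7.25, 145.43], [-54.29, 234.29], [11.92, 165.04], [-157.13, 157.13]. Speed limits (degrees/s): [147.25, 147.25, 180, 180, 180, 180].

### API

Orientations are given as a 3x3 rotation matrix whose columns are the frame's x, y, z axes.
In Python, from cell import r gives the robot as it stands. The module is installed in compiled form; this text tells all that it offers.
- The arm moves only by the tool jog_arm, never from a script. Its argument "rows" is a list of rows, each an object of numbers: "ax", "ay", "az": the turn, a rotation vector about the tool's x, y, z in degrees; "tx", "ty", "tz": the shift along the tool's x, y, z in mm; "grip": the finger opening in mm, from 0 to 94. A call has 1 to 5 rows; each row is the pose to reach, as a shift and turn from the pose commanded when the call began, along the tool's axes at that moment; what a row does not reach only later rows make up. A row lasts 1/10 s, in which the tool goes at most 50 mm and 8.59 degrees, less where a joint would pass 70% of its speed; a pose out of reach is approached as far as the arm can. A call with a gripper value outside its range is refused whole. The fingers move at their own pace and stop on an object; "squeeze" is the grip in N (left out, the last holds). Time passes only in rows, so rows that repeat a pose let the fingers close. It gives the time, the measured TCP pose, the force and the opening at its end, in the units of the state.
- r.get_obs(): the state, without advancing time (a new reading comes with each control period).
- r.grab_frame(name): name is "scene" or "top"; returns the picture (480x640x3 uint8, blue, green, red); there is no depth.
- r.camera_info(name): a dict with "fx", "fy", "cx", "cy" (pixels), "dist" ([k1, k2, p1, p2, k3] as OpenCV has them; the pictures are not rectified), "world_to_cam" (4x4, takes a point from world to camera coordinates). Camera axes: x right, y down, z forward; pixel columns grow to the right and rows downward; lengths in mm; the calibration is good to about 2 mm. A picture is of the moment at which its call begins. camera_info takes no time and is no camera call.
- r.job_done(): hands the job in, once; it reports no verdict.
Trained networks look in the newest picture that a camera, given by its name, has taken for a name from the list of things; names that differ only in an ending like _2 or _b are one class to them, and where a whole thing is asked for, a point or a joint stands for the part that bears it (a point fixed in the world has none). Each returns a list of dicts, best first, with "conf" (0 to 1); they miss things now and then, are a little off and sometimes report something else, mostly with a low value. They report only what shows in the picture. A call takes as long as a camera call.
- r.spot_in(camera, target): "box" ([centre column, centre row, width, height] in pixels, round what is visible of it).
- r.trace(camera, target): "mask" (480x640 bool, what is visible of it) and "box" ([centre column, centre row, width, height] in pixels, round what is visible of it).
- r.place_of(camera, target): "location" ([column, row] in pixels: a listed point, or the origin of a listed thing).
The state is a dict: "clock": time; "joints": joint angles; "joint_vel": joint speeds; "effort": joint torques, N m; "tcp_pos": TCP position; "orientation": TCP orientation; "contact_force": force on the tool from outside, world axes, zero at the start; "ft_torque": the same for the moment, N m; "width": opening from 0.0 (shut) to 1.0 (fully open).
Only numpy, scipy, OpenCV 4.12 (cv2) and the standard library are available. Lean on these libraries where they do the work, as an engineer would, in place of code of your own. Each camera call takes 0.05 s, during which the arm holds its last target.

### The job

Switch on the soldering station, the grey box on which an iron rests in a wire-coil stand: pull up the black locking collar on its toggle lever, swing the lever across to lean towards the iron, and let the collar drop home again so that the lever is locked there. Leave the toggle of the other box, the one with the dial, alone.

Things in the scene. Friction and masses are not known exactly. Their poses are not given: they have to be found in the camera images.
- collar_mid (a point): Middle of the black ribbed collar (25 mm across, 30 mm long) on the steel lever (8 mm rod, 23 mm of it above the collar) of the soldering station: grey box 88 x 160 x 55 mm with an iron in a wire-coil stand, fixed at the left or right of the worktop. z runs up along the lever, x is the pivot axis (level); the frame moves with the collar. The pivot is 60 mm below along z when the collar is down.
- lever (a joint): Angle of the station's lever, rad: 0 at the start (off, leaning 0.30 from upright, away from the iron), 0.6 at its other stop (on, leaning 0.30 towards the iron); grows by a right-handed turn about x of collar_mid. Locked at both ends while the collar is down, else swings easily. Pinched along x, the collar can turn between fingers. Iron and stand, up to 180 mm high, begin 50 mm from the pivot.
- collar (a joint): Lift of that collar along its lever in m: 0 down (locking), 0.016 at its upper stop; above 0.0115 the lever can swing, and the collar drops home only at either end. A spring pulls it down, 2.6 N at the bottom, 4.6 N at the top. Two metal gate plates, within 15 mm of the lever along x, reach up to 37 mm from the pivot, 7 mm below the collar: keep fingertips above them.
- other_lever (a joint): Angle in rad of the same kind of toggle lever on the other grey box, which has a round pointer dial and no iron: 0 at the start; to be left alone.
- other_collar (a joint): Lift in m of the locking collar on the other box's lever: 0 at the start (down, locking); to be left alone.

How it is judged:
By the outcome, as a careful person would: the job done as asked, in the order asked, and still so for the second after the job is handed in, with the robot touching nothing.
It also fails if it takes over 40 s, if anything falls off the work surface, if the arm or the gripper's body presses on something with over 40 N, if the wrist force passes 120 N, or if a joint passes its speed limit or range.

## Working session

There is one attempt and no reset: what is moved stays moved. The work goes in short steps, Python scripts to look and compute and a tool call to move; the robot and the scene stay as the last step left them, time stands still between calls to the robot, and variables do not carry over. Pictures are saved under pics/ and viewed, and the job is handed in when it is done.

Besides the shell and the picture viewer there is one more tool, called after "Request:" as a command line: name --argument value ..., lists and objects as JSON in quotes. jog_arm: Moves the arm, as the interface text tells. Its arguments: {"type":"object","properties":{"rows":{"type":"array"},"squeeze":{"type":"number"}},"required":["rows"]}

```bash
mkdir -p pics; cat > h.py <<'E'
import numpy as np, cv2
from cell import r
def info(n):
    c=r.camera_info(n); K=np.array([[c["fx"],0,c["cx"]],[0,c["fy"],c["cy"]],[0,0,1.]]); return K,np.array(c["dist"],float),np.array(c["world_to_cam"],float)
def ray(n,p):
    K,d,T=info(n); u=cv2.undistortPoints(np.array([[p]],float),K,d)[0,0]
    R=T[:3,:3]; o=-R.T@T[:3,3]; v=R.T@np.array([u[0],u[1],1]); return o,v/np.linalg.norm(v)
def proj(n,P):
    K,d,T=info(n); P=np.atleast_2d(np.array(P,float)); rv=cv2.Rodrigues(T[:3,:3])[0]
    return cv2.projectPoints(P,rv,T[:3,3],K,d)[0][:,0]
def tri(rs):
    A=np.zeros((3,3));b=np.zeros(3)
    for o,v in rs:
        M=np.eye(3)-np.outer(v,v);A+=M;b+=M@o
    X=np.linalg.solve(A,b); return X,[np.linalg.norm((np.eye(3)-np.outer(v,v))@(X-o)) for o,v in rs]
E
python3 - <<'E'
from h import *
np.set_printoptions(precision=2,suppress=True)
for n in ["scene","top"]:
    cv2.imwrite(f"pics/{n}0.png",r.grab_frame(n)); 
    print(n,info(n)[0].tolist(),info(n)[2])
    for t in ["collar_mid","other_collar"]:
        print(t,[(x["location"],round(x["conf"],2)) for x in r.place_of(n,t)],[(np.round(x["box"]),round(x["conf"],2)) for x in r.spot_in(n,t)])
print(r.get_obs())
E
```

```text
scene [[558.4314516513157, 0.0, 322.2257645348157], [0.0, 558.4314516513157, 240.785127066838], [0.0, 0.0, 1.0]] [[   0.47   -0.88   -0.01 -256.92]
 [  -0.62   -0.32   -0.72  400.97]
 [   0.63    0.34   -0.7  1427.08]
 [   0.      0.      0.      1.  ]]
collar_mid [([445.0, 293.4], 0.41)] [(array([445., 305.,   7.,   9.]), 0.63)]Traceback (most recent call last):
  File "<stdin>", line 7, in <module>
ValueError: it knows: collar_mid
```

View pics/scene0.png

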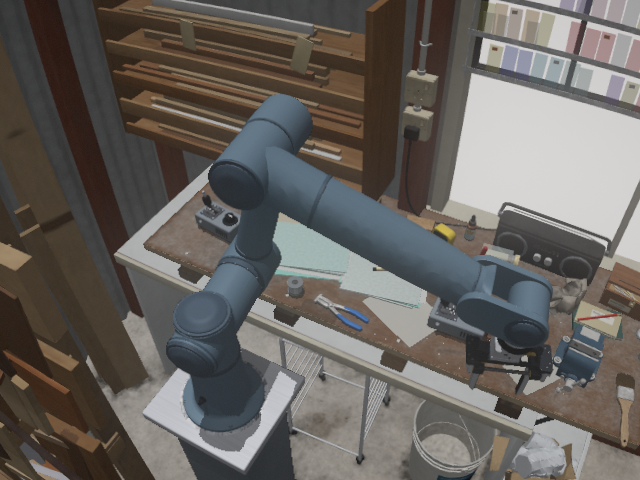

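```bash
python3 - <<'E'
from h import *
np.set_printoptions(precision=2,suppress=True)
n="top"
cv2.imwrite(f"pics/{n}0.png",r.grab_frame(n)); 
print(n,info(n)[0].tolist(),info(n)[2])
print([(x["location"],round(x["conf"],2)) for x in r.place_of(n,"collar_mid")])
for n in ["scene","top"]:
  for t in ["collar_mid","lever","collar","other_lever","other_collar"]:
    try: print(n,t,[(np.round(x["box"]),round(x["conf"],2)) for x in r.spot_in(n,t)])
    except ValueError as e: print(e)
print(r.get_obs())
E
```

```text
top [[448.1055970275793, 0.0, 323.0991746846216], [0.0, 448.1055970275793, 242.5924086643563], [0.0, 0.0, 1.0]] [[   0.     -1.     -0.    -42.52]
 [  -1.     -0.     -0.09  545.58]
 [   0.09    0.     -1.   1419.01]
 [   0.      0.      0.      1.  ]]
[([444.9, 257.5], 0.6)]
scene collar_mid [(array([445., 305.,   7.,   9.]), 0.63)]
scene lever []
scene collar [(array([444., 305.,   8.,   5.]), 0.54)]
scene other_lever []
scene other_collar []
top collar_mid []
top lever [(array([446., 260.,  11.,  10.]), 0.6)]
top collar []
top other_lever []
top other_collar [(array([174., 243.,  14.,   9.]), 0.42)]
{'clock': 0.75, 'joints': array([-81.94,  14.04,  89.26,  -0.  ,  76.7 ,  -9.97]), 'joint_vel': array([ 0.03, -0.01,  0.13, -0.06, -0.04,  0.  ]), 'effort': array([  0.  , -41.58, -31.48,   0.07,   0.03,  -0.  ]), 'tcp_pos': array([ 201.27, -618.06,  404.67]), 'orientation': array([[ 0.95,  0.31,  0.  ],
       [ 0.31, -0.95, -0.  ],
       [-0.  ,  0.  , -1.  ]]), 'contact_force': array([-0.5 ,  0.71, -0.9 ]), 'ft_torque': array([-0.02, -0.04,  0.02]), 'width': 1.002104866369474}
```

```bash
python3 - <<'E'
import cv2,numpy as np
a=cv2.imread("pics/top0.png");b=cv2.imread("pics/scene0.png")
cv2.imwrite("pics/t0c.png",cv2.resize(a[200:320,380:540],None,fx=5,fy=5,interpolation=3))
cv2.imwrite("pics/s0c.png",cv2.resize(b[240:390,400:600],None,fx=4,fy=4,interpolation=3))
E
```

```text
(no output)
```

View pics/top0.png

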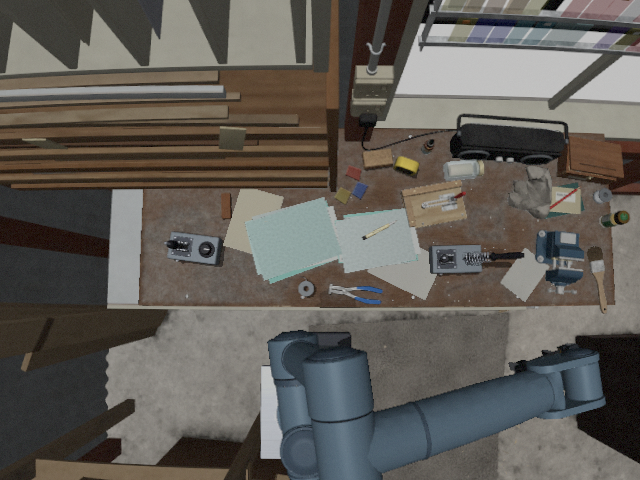

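View pics/t0c.png

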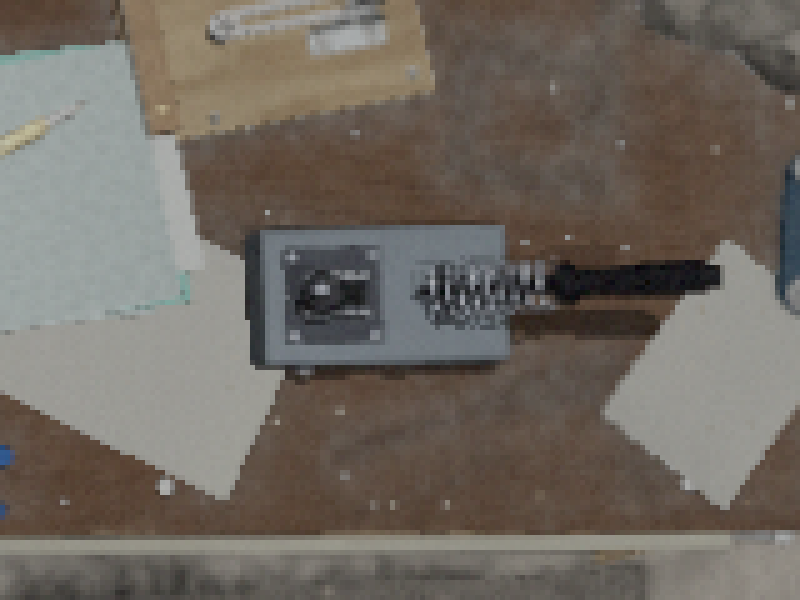

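View pics/s0c.png

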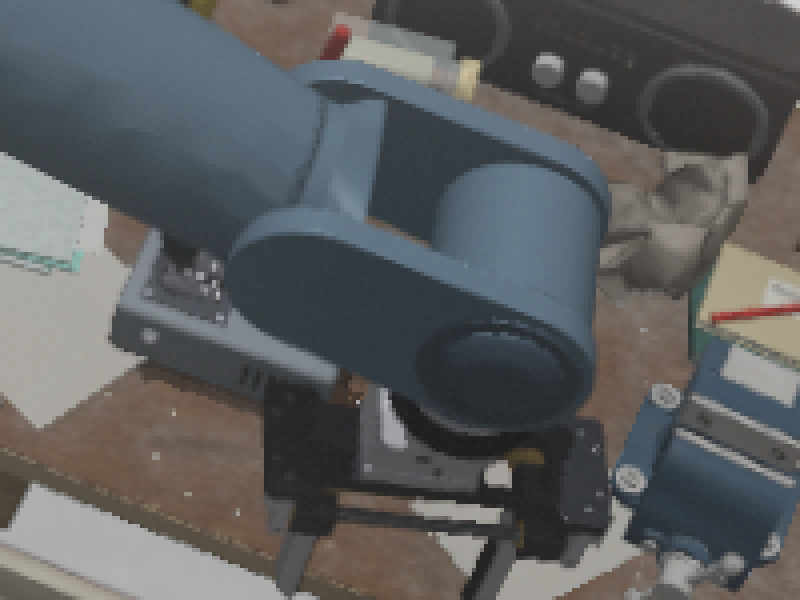

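The top view is clear: the station is at the right (box px ~433–481 × 245–272), its lever knob is near (445,258) leaning left, and the iron is on its right at 463–524. The arm hides it in the scene view. The dial box is at the far left (~195,249). Next I compute a first estimate.

```bash
python3 - <<'E'
from h import *
np.set_printoptions(precision=1,suppress=True)
def atz(n,p,z):
    o,v=ray(n,p); return o+v*(z-o[2])/v[2]
for p in [(433,246),(480.6,245.2),(481.6,271.6),(433.6,272.4)]: print("box",atz("top",p,55))
print("plate",atz("top",(380+332/5,200+295/5),56))
for z in (100,112,125): print(atz("top",(444.9,257.5),z))
for n in("scene","top"):
    T=info(n)[2]; print(n,-T[:3,:3].T@T[:3,3])
E
```

```text
box [ 533.6 -388.8   55. ]
box [ 536.7 -542.7   55. ]
box [ 452.6 -543.8   55. ]
box [ 450.  -389.3   55. ]
plate [ 492.4 -430.7   56. ]
[ 494.4 -414.1  100. ]
[ 493.7 -410.9  112. ]
[ 492.9 -407.4  125. ]
scene [-533.8 -584.1 1279.6]
top [ 411.1  -46.3 1463.5]
```

```bash
cat >> h.py <<'E'
from scipy.spatial.transform import Rotation as Rn
def tgt(grasp,tilt,back=0):
    # tilt: lean (rad) of the tool's up axis toward +y ; jaw y = +world x
    u=np.array([0,np.sin(tilt),np.cos(tilt)]); z=-u; y=np.array([1.,0,0]); x=np.cross(y,z)
    return np.c_[x,y,z], np.array(grasp)+u*(180+back)
def rel(grasp,tilt,back=0):
    o=r.get_obs(); R0=np.array(o["orientation"]);p0=np.array(o["tcp_pos"])
    R,p=tgt(grasp,tilt,back)
    a=Rn.from_matrix(R0.T@R).as_rotvec(degrees=True); t=R0.T@(p-p0)
    print("a",a.round(2),"t",t.round(1)); return a,t
E
python3 -c "
from h import *
rel((493,-413,112),.3,150)"
```

```text
a [-10.79 -14.86 -71.39] t [ 371.1 -197.4  -22.6]
```

Request:
jog_arm --rows '[{"ax": -11,"ay": -15,"az": -71,"tx": 371,"ty": -197,"tz": -40,"grip": 70},{"ax": -11,"ay": -15,"az": -71,"tx": 371,"ty": -197,"tz": -40,"grip": 70},{"ax": -11,"ay": -15,"az": -71,"tx": 371,"ty": -197,"tz": -40,"grip": 70},{"ax": -11,"ay": -15,"az": -71,"tx": 371,"ty": -197,"tz": -40,"grip": 70},{"ax": -11,"ay": -15,"az": -71,"tx": 371,"ty": -197,"tz": -40,"grip": 70}]'

```text
clock: 1.25
tcp_pos: [375.2, -437.4, 428.8]
orientation: [[0.495, 0.868, -0.047], [0.85, -0.495, -0.181], [-0.18, 0.05, -0.982]]
contact_force: [0.4, -0.2, -0.1]
width: 0.748
```

```bash
python3 -c "
from h import *
print(r.get_obs())
rel((493,-413,112),.3,150)"
```

```text
{'clock': 1.25, 'joints': array([-59.56932324,   1.97833317, 100.21378739,  -8.05234101,
        70.33535403, -27.40106082]), 'joint_vel': array([ 49.93091185, -12.95257119,   8.88687899, -16.6381662 ,
        -9.26609526, -28.77808057]), 'effort': array([-5.10019764e+00, -3.29524004e+01, -3.16032672e+01, -5.37506968e-02,
       -3.12760763e-03,  4.02044300e-01]), 'tcp_pos': array([ 375.15513683, -437.39291086,  428.80292292]), 'orientation': array([[ 0.49499505,  0.86763055, -0.04687355],
       [ 0.8500648 , -0.49473242, -0.18063685],
       [-0.17991591,  0.04956879, -0.98243229]]), 'contact_force': array([ 0.42271062, -0.20968706, -0.06352124]), 'ft_torque': array([ 0.06555147, -0.12754824,  0.01396788]), 'width': 0.7478653088264112}
a [ -4.38  -5.92 -29.51] t [162.2  41.9 -26. ]
```

Request:
jog_arm --rows '[{"ax": -4,"ay": -6,"az": -28,"tx": 152,"ty": 38,"tz": -24,"grip": 70},{"ax": -4,"ay": -6,"az": -28,"tx": 152,"ty": 38,"tz": -24,"grip": 70},{"ax": -4,"ay": -6,"az": -28,"tx": 152,"ty": 38,"tz": -24,"grip": 70},{"ax": -4,"ay": -6,"az": -28,"tx": 152,"ty": 38,"tz": -24,"grip": 70},{"ax": -4,"ay": -6,"az": -28,"tx": 152,"ty": 38,"tz": -24,"grip": 70}]'

```text
clock: 1.75
tcp_pos: [485.2, -323.3, 426.8]
orientation: [[0.028, 1.0, -0.008], [0.955, -0.03, -0.294], [-0.294, 0.0, -0.956]]
contact_force: [0.1, -0.6, 0.4]
width: 0.74
```

```bash
python3 - <<'E'
from h import *
rel((493,-413,112),.3,150)
for n in ["scene","top"]:
    f=r.grab_frame(n); cv2.imwrite(f"pics/{n}1.png",f)
    if n=="scene": cv2.imwrite("pics/s1c.png",cv2.resize(f[230:380,380:580],None,fx=4,fy=4,interpolation=3))
    for m,k in((r.place_of,"location"),(r.spot_in,"box")): print(n,[(np.round(x[k],1),round(x["conf"],2)) for x in m(n,"collar_mid")])
    for t in ("lever","collar"): print(t,[(np.round(x["box"],1),round(x["conf"],2)) for x in r.spot_in(n,t)])
E
```

```text
a [-0.48 -0.08 -1.62] t [ 7.5  7.6 -2.8]
scene [(array([442.3, 296.7]), 0.5)]
scene [(array([445.6, 300.8,   9.4,  16.9]), 0.65)]
lever [(array([443.5, 300.4,  10.4,  18.3]), 0.49)]
collar []
top []
top []
lever []
collar []
```

View pics/s1c.png

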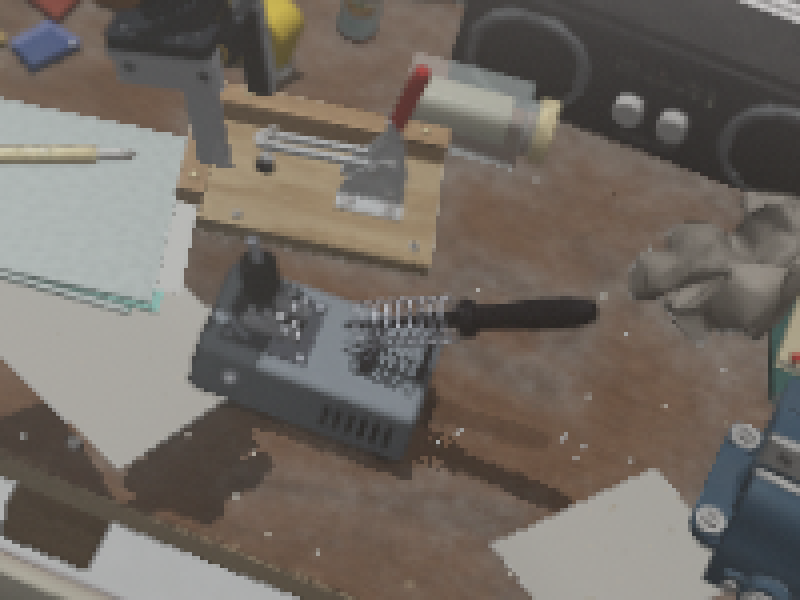

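In the scene view the black collar now shows, centred at about px (445,300), with the rod tip at (443.5,290). The fingers hang clear, up and to the left of it.

```bash
python3 - <<'E'
from h import *
np.set_printoptions(precision=1,suppress=True)
for s in [(445.2,300.2),(442.3,296.7),(444.5,300)]:
    X,e=tri([ray("top",(444.9,257.5)),ray("scene",s)]); print(s,X,e)
for piv in [(493,-431,55),(493,-431,60),(493,-431,50)]:
    u=np.array([0,np.sin(.3),np.cos(.3)]);P=np.array([piv+u*k for k in(45,60,75,98)])
    print(piv,"scene",proj("scene",P).tolist() and proj("scene",P).round(1).tolist(),"top",proj("top",P).round(1).tolist())
# overlay wire
a=cv2.imread("pics/scene1.png");b=cv2.imread("pics/top0.png")
import itertools
outs=[]
for n,im,(x0,y0) in(("scene",a,(400,270)),("top",b,(420,225))):
    S=8;c=cv2.resize(im[y0:y0+70,x0:x0+90],None,fx=S,fy=S,interpolation=3)
    def ln(p,q,col):
        t=(proj(n,[p,q])-[x0,y0]+.5)*S; cv2.line(c,tuple(t[0].astype(int).tolist()),tuple(t[1].astype(int).tolist()),col,1)
    C=[(535,-389,55),(535,-545,55),(451,-545,55),(451,-389,55)]
    for i in range(4): ln(C[i],C[(i+1)%4],(0,255,0)); ln(C[i],C[i][:2]+(0,),(0,255,0))
    p=np.array((493,-431,55.)); ln(p,p+45*u,(255,0,0));ln(p+45*u,p+75*u,(0,0,255));ln(p+75*u,p+98*u,(0,255,255))
    ln(p+60*u-[12.5,0,0],p+60*u+[12.5,0,0],(0,0,255))
    cv2.imwrite(f"pics/ov_{n}.png",c)
E
```

```text
(445.2, 300.2) [ 495.  -416.9   88.4] [np.float64(0.34765828132528065), np.float64(0.3476582813252679)]
(442.3, 296.7) [ 492.6 -410.1  103.1] [np.float64(3.4251049476856847), np.float64(3.425104947685638)]
(444.5, 300) [ 494.5 -415.8   89.4] [np.float64(1.2517262703285816), np.float64(1.251726270328669)]
(493, -431, 55) scene [[445.9, 298.5], [445.1, 294.6], [444.4, 290.7], [443.2, 284.5]] top [[445.9, 258.0], [445.7, 257.7], [445.5, 257.4], [445.2, 257.0]]
(493, -431, 60) scene [[446.2, 297.4], [445.4, 293.4], [444.7, 289.5], [443.5, 283.3]] top [[446.3, 257.9], [446.2, 257.6], [446.0, 257.3], [445.7, 256.9]]
(493, -431, 50) scene [[445.6, 299.7], [444.9, 295.8], [444.1, 291.9], [443.0, 285.7]] top [[445.5, 258.1], [445.3, 257.8], [445.1, 257.5], [444.8, 257.1]]
```

View pics/ov_scene.png

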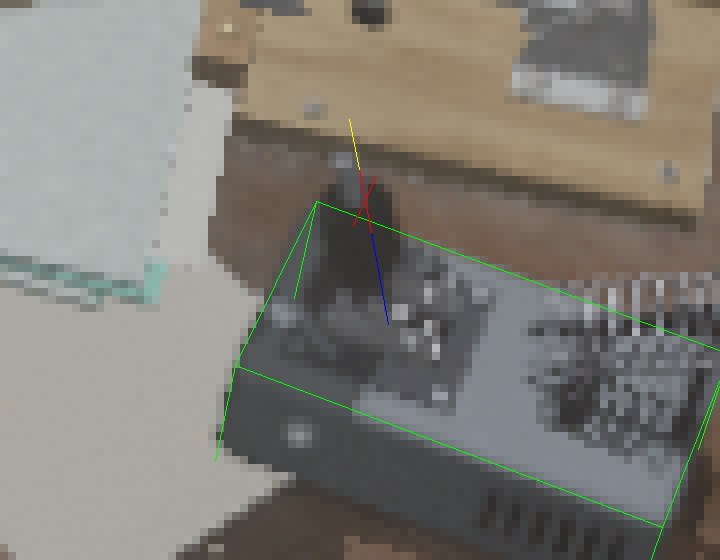

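View pics/ov_top.png

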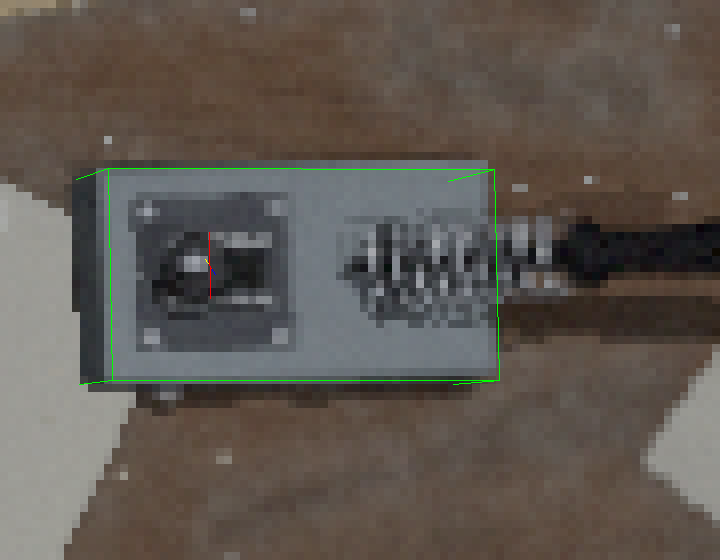

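```bash
python3 - <<'E'
from h import *
np.set_printoptions(precision=1,suppress=True)
X,e=tri([ray("top",(443.9,257.3)),ray("scene",(442.4,289))]);print("tip",X,e)
u=np.array([0,np.sin(.3),np.cos(.3)]); print("piv",X-98*u,"mid",X-38*u)
a=cv2.imread("pics/scene1.png");b=cv2.imread("pics/top0.png")
for n,im,(x0,y0) in(("scene",a,(425,275)),("top",b,(425,235))):
    S=16;c=cv2.resize(im[y0:y0+36,x0:x0+48],None,fx=S,fy=S,interpolation=cv2.INTER_NEAREST)
    c=np.clip(c.astype(float)*1.6,0,255).astype(np.uint8)
    def pt(P): return ((proj(n,P)-[x0,y0]+.5)*S).astype(int)
    for zz,col in((30,(0,255,0)),(40,(0,0,255))):
        p=np.array([494,-432,zz])
        t=np.linspace(0,2*np.pi,40)
        for k,rad in((45,12.5),(75,12.5),(98,4)):
            q=pt(p+k*u+rad*(np.cos(t)[:,None]*[1,0,0]+np.sin(t)[:,None]*[0,u[2],-u[1]])); cv2.polylines(c,[q.reshape(-1,1,2)],True,col,1)
    cv2.imwrite(f"pics/ov2_{n}.png",c)
E
```

```text
tip [ 493.  -402.7  130.4] [np.float64(0.24044911147557857), np.float64(0.2404491114756222)]
piv [ 493.  -431.6   36.8] mid [ 493.  -413.9   94.1]
```

View pics/ov2_scene.png

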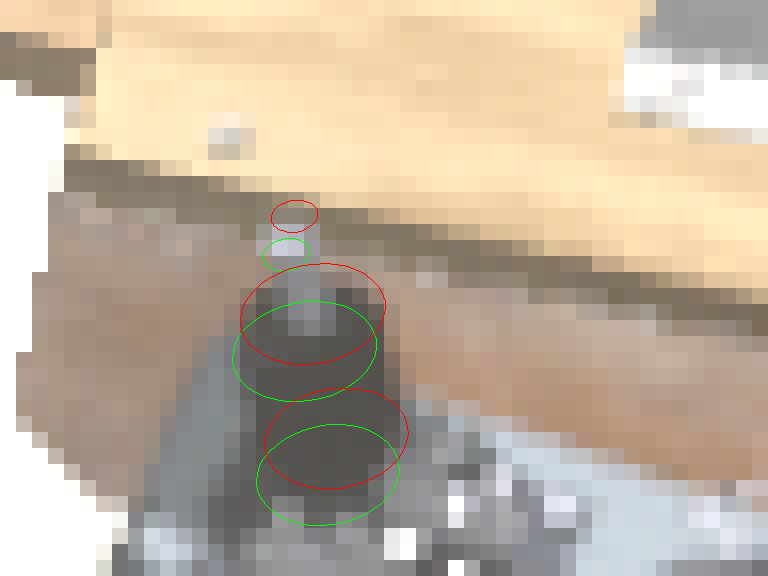

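View pics/ov2_top.png

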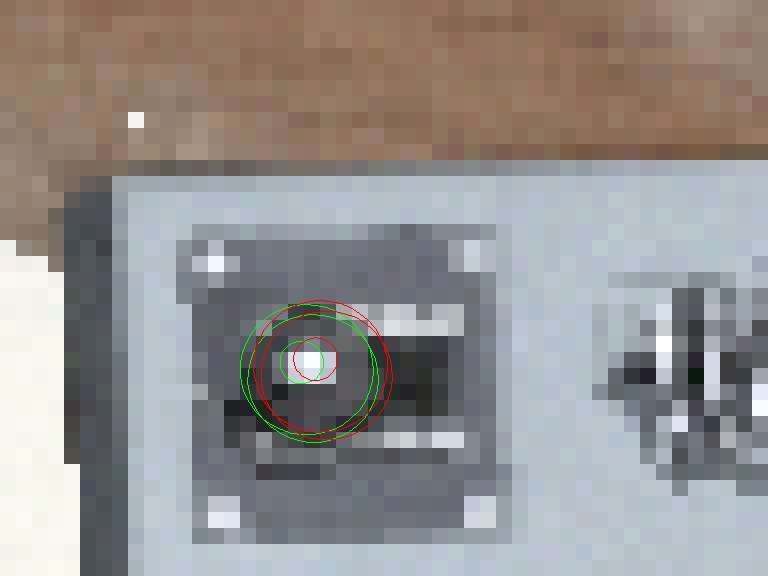

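The fit agrees in both views: pivot ≈ (493.5,−432,36), collar middle ≈ (493.5,−414,93). I'll grasp 4 mm above the middle.

```bash
python3 -c "
from h import *
print(r.get_obs()['tcp_pos'])
u=np.array([0,np.sin(.3),np.cos(.3)]);g=np.array((493.5,-432,36.))+64*u;print(g)
rel(g,.3,70);rel(g,.3,0)"
```

```text
[ 483.74815142 -325.41138906  426.75386053]
[ 493.5        -413.08670677   97.1415353 ]
a [-0.55 -0.08 -1.86] t [13.8 10.2 90.7]
a [-0.55 -0.08 -1.86] t [ 13.8  10.9 160.7]
```

Request:
jog_arm --rows '[{"ax": -0.5,"az": -1.9,"tx": 13.8,"ty": 10,"tz": 45,"grip": 55},{"ax": -0.5,"az": -1.9,"tx": 13.8,"ty": 10.2,"tz": 90,"grip": 55},{"ax": -0.5,"az": -1.9,"tx": 13.8,"ty": 10.2,"tz": 90,"grip": 55},{"ax": -0.5,"az": -1.9,"tx": 13.8,"ty": 10.2,"tz": 90,"grip": 55}]'

```text
invalid input at $.rows[0]: expected keys ax, ay, az, tx, ty, tz, grip
```

```bash
python3 - <<'E'
from h import *
rel((493.5,-413.1,97.1),.3,0)
f=r.grab_frame("scene"); cv2.imwrite("pics/s2c.png",cv2.resize(f[230:350,380:540],None,fx=5,fy=5,interpolation=3))
E
```

```text
a [-0.55 -0.08 -1.86] t [ 13.8  10.9 160.8]
```

View pics/s2c.png

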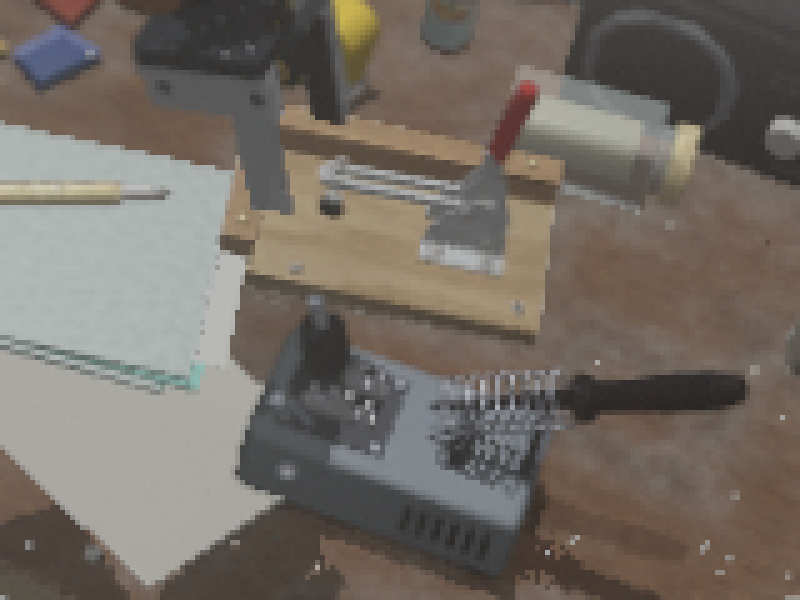

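The move was refused because a key was missing, so the scene is unchanged and the collar still stands alone at about px (445,299). I'll resend with every key.

Request:
jog_arm --rows '[{"ax": -0.5,"ay": 0,"az": -1.9,"tx": 13.8,"ty": 10,"tz": 45,"grip": 55},{"ax": -0.5,"ay": 0,"az": -1.9,"tx": 13.8,"ty": 10.2,"tz": 90,"grip": 55},{"ax": -0.5,"ay": 0,"az": -1.9,"tx": 13.8,"ty": 10.2,"tz": 90,"grip": 55},{"ax": -0.5,"ay": 0,"az": -1.9,"tx": 13.8,"ty": 10.2,"tz": 90,"grip": 55}]'

```text
clock: 2.7
tcp_pos: [493.8, -338.6, 336.6]
orientation: [[-0.002, 1.0, -0.002], [0.956, 0.001, -0.293], [-0.293, -0.002, -0.956]]
contact_force: [0.3, 0.1, 1.3]
width: 0.586
```

```bash
python3 - <<'E'
from h import *
rel((493.5,-413.1,97.1),.3,0)
f=r.grab_frame("scene"); cv2.imwrite("pics/s3c.png",cv2.resize(f[230:350,380:540],None,fx=5,fy=5,interpolation=3))
E
```

```text
a [-0.09 -0.13  0.09] t [-0.5 -0.2 70.8]
```

View pics/s3c.png

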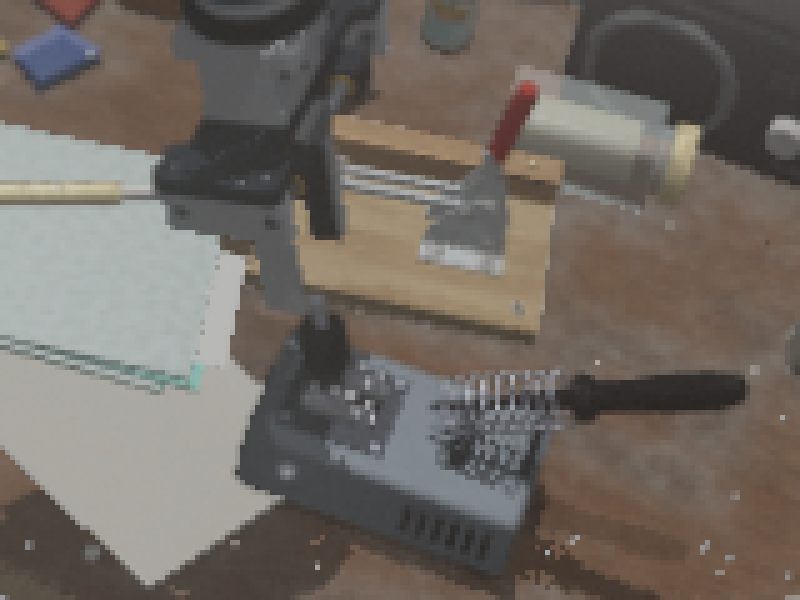

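The open fingers straddle the lever line, with tips at about (290,300) and (328,235) in the crop. Descending.

Request:
jog_arm --rows '[{"ax": 0,"ay": 0,"az": 0,"tx": -0.5,"ty": 0,"tz": 20,"grip": 55},{"ax": 0,"ay": 0,"az": 0,"tx": -0.5,"ty": 0,"tz": 40,"grip": 55},{"ax": 0,"ay": 0,"az": 0,"tx": -0.5,"ty": 0,"tz": 60,"grip": 55},{"ax": 0,"ay": 0,"az": 0,"tx": -0.5,"ty": 0,"tz": 70.5,"grip": 55},{"ax": 0,"ay": 0,"az": 0,"tx": -0.5,"ty": 0,"tz": 70.5,"grip": 55}]'

```text
clock: 3.25
tcp_pos: [494.0, -360.0, 270.2]
orientation: [[-0.001, 1.0, -0.0], [0.956, 0.001, -0.295], [-0.295, -0.001, -0.956]]
contact_force: [-0.1, 0.8, -0.6]
width: 0.587
```

```bash
python3 - <<'E'
from h import *
rel((493.5,-413.1,97.1),.3,0);print(r.get_obs()["contact_force"])
f=r.grab_frame("scene"); cv2.imwrite("pics/s4c.png",cv2.resize(f[230:350,380:540],None,fx=5,fy=5,interpolation=3))
E
```

```text
a [-0.01 -0.04  0.08] t [ 0.4 -0.5  1. ]
[-0.14757418  0.77548735 -0.63420005]
```

View pics/s4c.png

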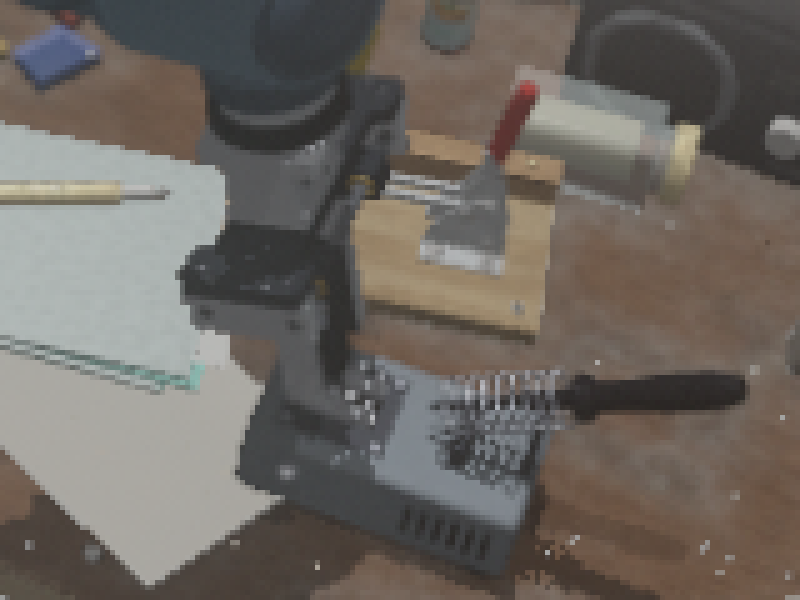

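The near finger now hides the collar, and there is no contact force. Closing gently.

Request:
jog_arm --rows '[{"ax": 0,"ay": 0,"az": 0,"tx": 0.4,"ty": -0.5,"tz": 1,"grip": 35},{"ax": 0,"ay": 0,"az": 0,"tx": 0.4,"ty": -0.5,"tz": 1,"grip": 25},{"ax": 0,"ay": 0,"az": 0,"tx": 0.4,"ty": -0.5,"tz": 1,"grip": 15},{"ax": 0,"ay": 0,"az": 0,"tx": 0.4,"ty": -0.5,"tz": 1,"grip": 10},{"ax": 0,"ay": 0,"az": 0,"tx": 0.4,"ty": -0.5,"tz": 1,"grip": 10}]' --squeeze 8

```text
clock: 3.8
tcp_pos: [493.3, -359.7, 268.8]
orientation: [[-0.002, 1.0, -0.001], [0.956, 0.002, -0.294], [-0.294, -0.002, -0.956]]
contact_force: [-1.7, 1.7, 2.9]
width: 0.261
```

Request:
jog_arm --rows '[{"ax": 0,"ay": 0,"az": 0,"tx": 0,"ty": 0,"tz": 0,"grip": 10},{"ax": 0,"ay": 0,"az": 0,"tx": 0,"ty": 0,"tz": 0,"grip": 10},{"ax": 0,"ay": 0,"az": 0,"tx": 0,"ty": 0,"tz": 0,"grip": 10}]' --squeeze 8

```text
clock: 4.1
tcp_pos: [493.3, -359.7, 268.8]
orientation: [[-0.002, 1.0, -0.001], [0.956, 0.001, -0.294], [-0.294, -0.001, -0.956]]
contact_force: [-3.4, 1.7, 5.0]
width: 0.268
```

It holds at 25.2 mm, which is the collar's diameter. Now I firm up the grip and lift along the lever, to about 14 mm.

Request:
jog_arm --rows '[{"ax": 0,"ay": 0,"az": 0,"tx": 0,"ty": 0,"tz": 0,"grip": 10},{"ax": 0,"ay": 0,"az": 0,"tx": 0,"ty": 0,"tz": -3,"grip": 10},{"ax": 0,"ay": 0,"az": 0,"tx": 0,"ty": 0,"tz": -7,"grip": 10},{"ax": 0,"ay": 0,"az": 0,"tx": 0,"ty": 0,"tz": -10,"grip": 10},{"ax": 0,"ay": 0,"az": 0,"tx": 0,"ty": 0,"tz": -10,"grip": 10}]' --squeeze 20

```text
clock: 4.6
tcp_pos: [493.2, -356.7, 277.9]
orientation: [[-0.002, 1.0, -0.001], [0.956, 0.001, -0.294], [-0.294, -0.001, -0.956]]
contact_force: [-1.5, -3.7, -2.9]
width: 0.26
```

The pull along the lever is 3.9 N, as the spring should give at about 9.6 mm, so the collar is following. A bit higher.

Request:
jog_arm --rows '[{"ax": 0,"ay": 0,"az": 0,"tx": 0,"ty": 0,"tz": -2.5,"grip": 10},{"ax": 0,"ay": 0,"az": 0,"tx": 0,"ty": 0,"tz": -4.5,"grip": 10},{"ax": 0,"ay": 0,"az": 0,"tx": 0,"ty": 0,"tz": -4.5,"grip": 10}]' --squeeze 20

```text
clock: 4.9
tcp_pos: [493.2, -355.4, 282.3]
orientation: [[-0.002, 1.0, -0.001], [0.956, 0.001, -0.294], [-0.294, -0.002, -0.956]]
contact_force: [-2.1, -4.3, -3.3]
width: 0.259
```

```bash
python3 - <<'E'
from h import *
o=r.get_obs();print(o["tcp_pos"],o["contact_force"])
P0=np.array((493.3,-359.7,268.8)); 
piv=np.array((493.3,-432,36.))
# actual grasp
g=o["tcp_pos"]+180*o["orientation"][:,2]; d=g-piv; print("rel pivot",d,np.hypot(d[1],d[2]),np.arctan2(d[1],d[2]))
k=np.hypot(d[1],d[2]); a0=np.arctan2(d[1],d[2])
R0=o["orientation"];p0=o["tcp_pos"]
for i in range(1,11):
    f=i/10; a=a0-.6*f; til=.3-.2*f
    gg=piv+k*np.array([0,np.sin(a),np.cos(a)]); u=np.array([0,np.sin(til),np.cos(til)])
    Q=Rn.from_rotvec([-(til-.3),0,0]).as_matrix()@R0
    p=gg-180*Q[:,2]
    print(i,Rn.from_matrix(R0.T@Q).as_rotvec(degrees=True).round(2),(R0.T@(p-p0)).round(1))
E
```

```text
[ 493.24130294 -355.36013831  282.25488655] [-2.14706653 -4.2743877  -3.27137419]
rel pivot [-0.25219486 23.68206103 74.22165165] 77.90823825786809 0.30886104284404553
1 [-0.    1.15 -0.  ] [-8.3  0.2  0.1]
2 [-0.    2.29 -0.  ] [-16.5   0.2   0.6]
3 [-0.01  3.44 -0.  ] [-24.8   0.2   1.4]
4 [-0.01  4.58 -0.  ] [-32.9   0.2   2.6]
5 [-0.01  5.73 -0.01] [-41.    0.2   4.1]
6 [-0.01  6.88 -0.01] [-49.    0.2   6. ]
7 [-0.02  8.02 -0.01] [-57.    0.2   8.2]
8 [-0.02  9.17 -0.01] [-64.7   0.1  10.7]
9 [-2.000e-02  1.031e+01 -1.000e-02] [-72.4   0.1  13.6]
10 [-2.000e-02  1.146e+01 -1.000e-02] [-79.9   0.1  16.7]
```

Lift is 14.0 mm, and the 4.4 N pull matches the spring. Swinging the first half along the arc.

Request:
jog_arm --rows '[{"ax": 0,"ay": 0.6,"az": 0,"tx": -4,"ty": 0,"tz": 0,"grip": 10},{"ax": 0,"ay": 1.7,"az": 0,"tx": -12,"ty": 0,"tz": 0.3,"grip": 10},{"ax": 0,"ay": 2.9,"az": 0,"tx": -20.5,"ty": 0,"tz": 1,"grip": 10},{"ax": 0,"ay": 4,"az": 0,"tx": -29,"ty": 0,"tz": 2,"grip": 10},{"ax": 0,"ay": 5.2,"az": 0,"tx": -37,"ty": 0,"tz": 3.3,"grip": 10}]'

```text
clock: 5.4
tcp_pos: [493.5, -392.1, 289.6]
orientation: [[-0.002, 1.0, -0.001], [0.979, 0.001, -0.203], [-0.203, -0.001, -0.979]]
contact_force: [0.5, 3.1, -5.0]
width: 0.257
```

Request:
jog_arm --rows '[{"ax": 0,"ay": 0.5,"az": 0,"tx": -4.3,"ty": 0,"tz": 0.4,"grip": 10},{"ax": 0,"ay": 0.5,"az": 0,"tx": -4.3,"ty": 0,"tz": 0.4,"grip": 10}]'

```text
clock: 5.6
tcp_pos: [493.4, -396.8, 290.5]
orientation: [[-0.001, 1.0, -0.001], [0.98, 0.001, -0.198], [-0.198, -0.001, -0.98]]
contact_force: [-0.1, 0.7, -5.2]
width: 0.262
```

```bash
cat >> h.py <<'E'
def st(piv=np.array((493.3,-432,36.))):
    o=r.get_obs(); g=o["tcp_pos"]+180*o["orientation"][:,2]; d=g-piv; a=np.arctan2(d[1],d[2]);u=np.array([0,np.sin(a),np.cos(a)]);t=np.array([0,np.cos(a),-np.sin(a)])
    F=o["contact_force"]; print("clk",o["clock"],"g",g.round(1),"k",np.hypot(d[1],d[2]).round(2),"ang",a.round(3),"tilt",np.arctan2(-o["orientation"][1,2],-o["orientation"][2,2]).round(3),"F",F.round(1),"along",(F@u).round(1),"tang+y",(F@t).round(1),"w",round(o["width"]*94,1))
    return o,g,a
E
python3 -c "
from h import *
st()"
```

```text
clk 5.6 g [ 493.3 -432.4  114.1] k 78.07 ang -0.005 tilt 0.199 F [-0.1  0.7 -5.2] along -5.2 tang+y 0.6 w 24.6
```

It swings freely and is upright now. Second half.

```bash
python3 - <<'E'
from h import *
o,g,a0=st(); piv=np.array((493.3,-432,36.)); R0=o["orientation"];p0=o["tcp_pos"]
for f in (.2,.4,.6,.8,1,1.04):
    a=a0-.3*f; k=77.8; dt=-.1*f
    gg=piv+k*np.array([0,np.sin(a),np.cos(a)]); Q=Rn.from_rotvec([-dt,0,0]).as_matrix()@R0
    p=gg-180*Q[:,2]; print(f,Rn.from_matrix(R0.T@Q).as_rotvec(degrees=True).round(2),(R0.T@(p-p0)).round(1))
E
```

```text
clk 5.6 g [ 493.3 -432.4  114.1] k 78.07 ang -0.005 tilt 0.199 F [-0.1  0.7 -5.2] along -5.2 tang+y 0.6 w 24.6
0.2 [-0.    1.15 -0.  ] [-8.1 -0.   1.4]
0.4 [-0.    2.29 -0.  ] [-16.2  -0.    2.8]
0.6 [-0.    3.44 -0.  ] [-24.1  -0.    4.6]
0.8 [-0.    4.58 -0.  ] [-32.   -0.    6.8]
1 [-0.01  5.73 -0.  ] [-39.7  -0.    9.2]
1.04 [-0.01  5.96 -0.  ] [-41.3  -0.    9.7]
```

Request:
jog_arm --rows '[{"ax": 0,"ay": 1.1,"az": 0,"tx": -8,"ty": 0,"tz": 1.4,"grip": 10},{"ax": 0,"ay": 2.3,"az": 0,"tx": -16.2,"ty": 0,"tz": 2.8,"grip": 10},{"ax": 0,"ay": 3.4,"az": 0,"tx": -24,"ty": 0,"tz": 4.6,"grip": 10},{"ax": 0,"ay": 4.6,"az": 0,"tx": -32,"ty": 0,"tz": 6.8,"grip": 10},{"ax": 0,"ay": 5.4,"az": 0,"tx": -38,"ty": 0,"tz": 8.6,"grip": 10}]'

```text
clock: 6.1
tcp_pos: [493.6, -435.8, 289.7]
orientation: [[-0.001, 1.0, -0.0], [0.995, 0.001, -0.104], [-0.104, -0.0, -0.995]]
contact_force: [1.9, 3.3, -3.3]
width: 0.261
```

Request:
jog_arm --rows '[{"ax": 0,"ay": 0,"az": 0,"tx": -0.5,"ty": 0,"tz": 0,"grip": 10},{"ax": 0,"ay": 0,"az": 0,"tx": -1,"ty": 0,"tz": 0.3,"grip": 10}]'

```text
clock: 6.3
tcp_pos: [493.7, -436.1, 289.3]
orientation: [[-0.001, 1.0, -0.001], [0.995, 0.001, -0.103], [-0.103, -0.001, -0.995]]
contact_force: [2.6, 6.7, -1.6]
width: 0.263
```

```bash
python3 - <<'E'
from h import *
st()
f=r.grab_frame("scene"); cv2.imwrite("pics/s5c.png",cv2.resize(f[230:350,380:540],None,fx=5,fy=5,interpolation=3))
st()
E
```

```text
clk 6.3 g [ 493.6 -454.7  110.3] k 77.68 ang -0.297 tilt 0.104 F [ 2.6  6.7 -1.6] along -3.5 tang+y 5.9 w 24.8
clk 6.35 g [ 493.6 -454.7  110.2] k 77.63 ang -0.296 tilt 0.104 F [ 1.2  5.3 -3.2] along -4.6 tang+y 4.1 w 24.5
```

View pics/s5c.png

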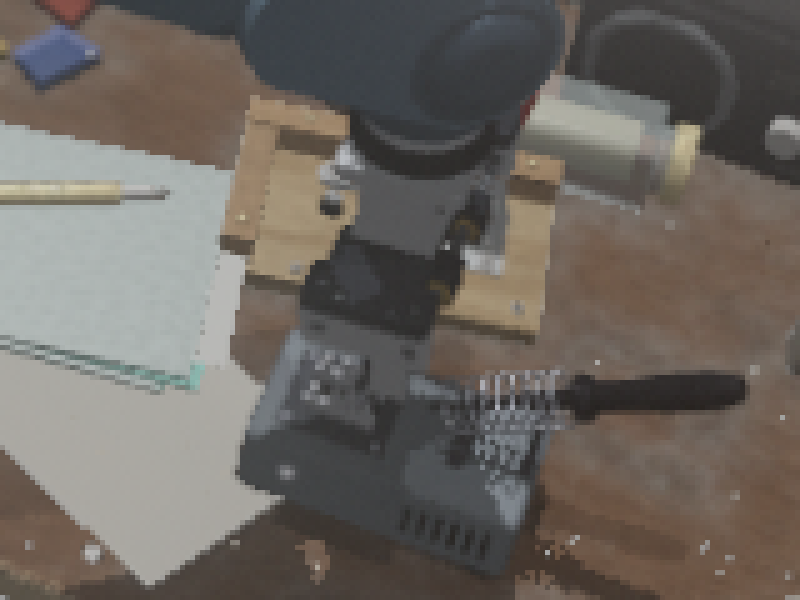

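The lever is at its stop: it has swung 0.605 rad and the stop pushes back with about 5 N. Fingers and body are clear of the coil stand. Lowering along the lever with a light push against the stop.

Request:
jog_arm --rows '[{"ax": 0,"ay": 0,"az": 0,"tx": 1.2,"ty": 0,"tz": 3,"grip": 10},{"ax": 0,"ay": 0,"az": 0,"tx": 2.5,"ty": 0,"tz": 6,"grip": 10},{"ax": 0,"ay": 0,"az": 0,"tx": 3.8,"ty": 0,"tz": 9,"grip": 10},{"ax": 0,"ay": 0,"az": 0,"tx": 5,"ty": 0,"tz": 12,"grip": 10},{"ax": 0,"ay": 0,"az": 0,"tx": 5,"ty": 0,"tz": 12,"grip": 10}]'

```text
clock: 6.85
tcp_pos: [493.7, -432.4, 277.5]
orientation: [[-0.002, 1.0, -0.001], [0.995, 0.002, -0.104], [-0.104, -0.001, -0.995]]
contact_force: [1.3, 5.6, -0.3]
width: 0.26
```

```bash
python3 -c "
from h import *
st()"
```

```text
clk 6.85 g [ 493.6 -451.2   98.5] k 65.41 ang -0.298 tilt 0.105 F [ 1.3  5.6 -0.3] along -2.0 tang+y 5.3 w 24.4
```

The lift is now about 1.5 mm, so the collar has entered its gate. Lowering the rest, then opening.

Request:
jog_arm --rows '[{"ax": 0,"ay": 0,"az": 0,"tx": 0.6,"ty": 0,"tz": 1.4,"grip": 10},{"ax": 0,"ay": 0,"az": 0,"tx": 0.6,"ty": 0,"tz": 1.4,"grip": 10},{"ax": 0,"ay": 0,"az": 0,"tx": 0.6,"ty": 0,"tz": 1.4,"grip": 40},{"ax": 0,"ay": 0,"az": 0,"tx": 0.6,"ty": 0,"tz": 1.4,"grip": 55},{"ax": 0,"ay": 0,"az": 0,"tx": 0.6,"ty": 0,"tz": 1.4,"grip": 55}]'

```text
clock: 7.35
tcp_pos: [493.5, -432.7, 276.3]
orientation: [[-0.001, 1.0, -0.0], [0.994, 0.001, -0.107], [-0.107, -0.0, -0.994]]
contact_force: [-0.5, -0.9, -0.5]
width: 0.477
```

Request:
jog_arm --rows '[{"ax": 0,"ay": 0,"az": 0,"tx": 0,"ty": 0,"tz": 0,"grip": 55},{"ax": 0,"ay": 0,"az": 0,"tx": 0,"ty": 0,"tz": 0,"grip": 55}]'

```text
clock: 7.55
tcp_pos: [493.4, -432.1, 275.5]
orientation: [[-0.002, 1.0, -0.001], [0.994, 0.001, -0.105], [-0.105, -0.001, -0.994]]
contact_force: [-0.4, 0.4, -0.1]
width: 0.585
```

```bash
python3 -c "
from h import *
st()"
```

```text
clk 7.55 g [ 493.3 -451.    96.5] k 63.43 ang -0.305 tilt 0.106 F [-0.4  0.4 -0.1] along -0.2 tang+y 0.4 w 55.0
```

Released with no force left. Backing out along the tool axis, then aside so both cameras see the lever.

Request:
jog_arm --rows '[{"ax": 0,"ay": 0,"az": 0,"tx": 0,"ty": 0,"tz": -20,"grip": 55},{"ax": 0,"ay": 0,"az": 0,"tx": 0,"ty": 0,"tz": -60,"grip": 55},{"ax": 0,"ay": 0,"az": 0,"tx": 0,"ty": 0,"tz": -100,"grip": 55},{"ax": 0,"ay": 0,"az": 0,"tx": 30,"ty": 0,"tz": -140,"grip": 55},{"ax": 0,"ay": 0,"az": 0,"tx": 70,"ty": 0,"tz": -160,"grip": 55}]'

```text
clock: 8.05
tcp_pos: [493.6, -346.0, 431.9]
orientation: [[0.001, 1.0, 0.004], [0.994, -0.001, -0.11], [-0.11, 0.004, -0.994]]
contact_force: [-0.3, 0.9, 0.3]
width: 0.586
```

Request:
jog_arm --rows '[{"ax": 0,"ay": 0,"az": 0,"tx": 50,"ty": 0,"tz": -10,"grip": 55},{"ax": 0,"ay": 0,"az": 0,"tx": 100,"ty": 0,"tz": -10,"grip": 55},{"ax": 0,"ay": 0,"az": 0,"tx": 150,"ty": 0,"tz": -10,"grip": 55},{"ax": 0,"ay": 0,"az": 0,"tx": 200,"ty": 0,"tz": -10,"grip": 55},{"ax": 0,"ay": 0,"az": 0,"tx": 200,"ty": 0,"tz": -10,"grip": 55}]'

```text
clock: 8.55
tcp_pos: [492.7, -141.1, 415.4]
orientation: [[-0.008, 1.0, -0.001], [0.995, 0.007, -0.103], [-0.103, -0.002, -0.995]]
contact_force: [-0.6, 0.1, -0.9]
width: 0.585
```

```bash
python3 - <<'E'
from h import *
st()
piv=np.array((493.4,-432,36.))
u=np.array([0,-np.sin(.3),np.cos(.3)])
ims=[]
full={}
for n,(x0,y0) in(("scene",(425,275)),("top",(430,235))):
    im=r.grab_frame(n); full[n]=im; cv2.imwrite(f"pics/{n}9.png",im)
    S=10;c=cv2.resize(im[y0:y0+50,x0:x0+40],None,fx=S,fy=S,interpolation=cv2.INTER_CUBIC)
    c=np.clip(c.astype(float)*1.5,0,255).astype(np.uint8); d=c.copy()
    t=np.linspace(0,2*np.pi,40); v=np.array([0,u[2],-u[1]])
    for L,col in((0,(0,255,0)),(14,(0,0,255))):
      for k,rad in((45+L,12.5),(75+L,12.5),(98,4)):
        q=((proj(n,piv+k*u+rad*(np.cos(t)[:,None]*[1,0,0]+np.sin(t)[:,None]*v))-[x0,y0]+.5)*S).astype(int)
        cv2.polylines(d,[q.reshape(-1,1,2)],True,col,1)
    cv2.imwrite(f"pics/fin_{n}.png",np.hstack([c,d]))
    print(n,[(np.round(x["location"],1),round(x["conf"],2)) for x in r.place_of(n,"collar_mid")],proj(n,piv+60*u))
cv2.imwrite("pics/other9.png",np.hstack([cv2.resize(cv2.imread("pics/top0.png")[220:280,150:230],None,fx=5,fy=5),cv2.resize(full["top"][220:280,150:230],None,fx=5,fy=5)]))
E
```

```text
clk 8.55 g [ 492.5 -159.7  236.4] k 338.1 ang 0.937 tilt 0.103 F [-0.6  0.1 -0.9] along -0.4 tang+y 0.8 w 55.0
scene [(array([459. , 303.3]), 0.44)] [[456.58629405 303.56030784]]
top [(array([454.4, 257.6]), 0.58)] [[455.72088415 257.98496161]]
```

View pics/fin_scene.png

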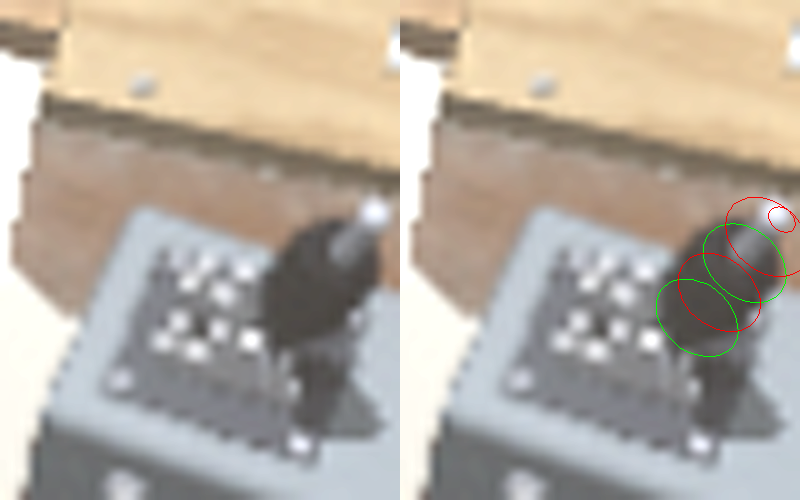

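View pics/fin_top.png

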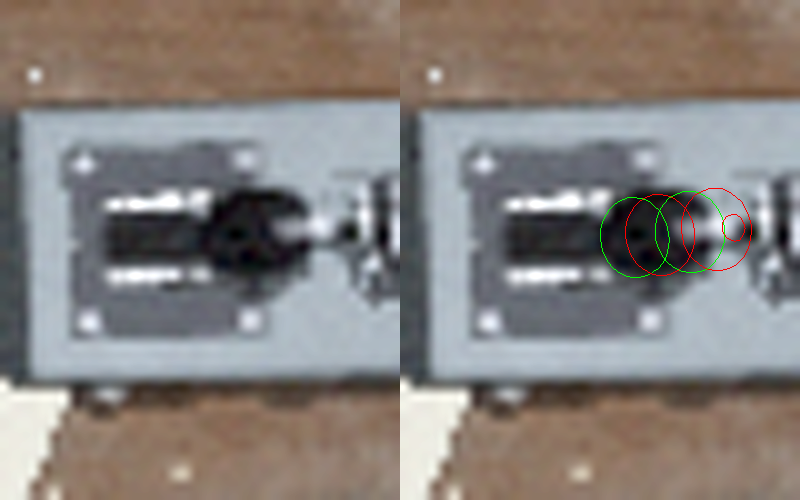

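View pics/other9.png

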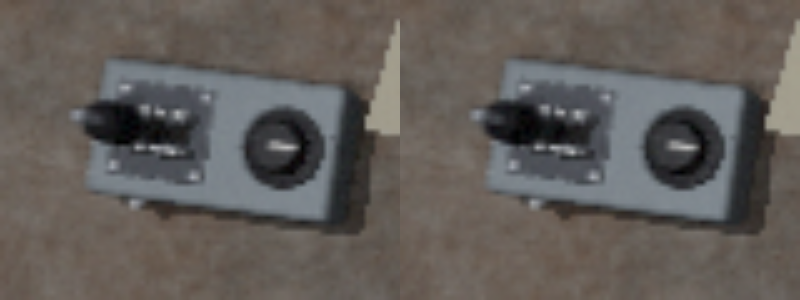

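The lever now leans towards the iron. In both views the collar lies on the "down" outline (green), with about 23 mm of rod showing. The other box's toggle looks identical before and after, so I'm handing in.

```bash
python3 -c "
from h import *
st(); print(r.job_done())"
```

```text
clk 8.75 g [ 493.3 -165.4  237.6] k 334.26 ang 0.923 tilt 0.106 F [-0.7 -0.   0.3] along 0.2 tang+y -0.3 w 55.0
the job is handed in; nothing more can be done
None
```

The soldering station's lever now leans towards the iron with its collar down. I handed the job in at 8.75 s on the robot's clock, with the arm clear and touching nothing. I pinched the collar along the pivot axis, lifted it about 14 mm, swung the lever until it met its other stop, lowered the collar and let go.

**Checks that agreed:**
- **Lift:** the pull along the lever was 4.4 N at 14 mm, as the spring should give.
- **Swing:** the tool swung the lever about 0.605 rad, and the stop then pushed back with about 5 N.
- **Collar down:** before release, the grip was back at its starting distance from the pivot. In the last pictures from both cameras the collar fits the "down" outline, with about 23 mm of rod showing.
- **Other box:** its toggle looks the same in the top view before and after.

**Problems and limits:**
- One move call was refused for a missing key, and nothing moved.
- The collar network's first scene-view point was about 4 px from what I read in the picture. I used my own fit of lever and collar over both views instead.
- That fit put the collar near 93 mm high. My first guess of 112 mm had the pivot level with the top of the box.
- I did not push on the lever after release, so the locking rests on the pictures and the lowering depth.

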